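Shut the marked gas valve under the sliding cover

TASK

Push the cover of the low white valve box away from you, all the way back to its far stop, so that the two valve handles are revealed; then push the handle that is marked with a round disc on its end clockwise until it is fully shut, crosswise to its pipe against its stop. Do it all by pushing with the fingers: do not lift the cover off its rails, leave the plain handle as it is, leave the things standing around undisturbed, and finish clear of everything.

Things in the scene. Friction and masses are not known exactly. Their poses are not given: they have to be found in the camera images.
- valve_box: low white gas valve box fixed to the bench, 340 (x) x 320 (y) mm; origin: centre of its underside; x runs from its near wall (robot side) to its far end, y to its left, z up. Near half: an open pit under the cover. Far half: a closed deck 61 mm high. Near wall top 61 mm; side walls (62 mm) carry the cover, with steel rails on them, 8 mm wide, tops at 74 mm, that guide it to a stop bar at box x 155 mm, 77 mm high
- pit_floor (a point): middle of the pit's floor, 10 mm above the bench. Inside, the pit runs from box x -155 to -5 mm and box y -140 to 140 mm. Two brass valves stand in it at box x -35 mm, box y +45 and -75 mm; which of the two is the marked one varies
- cover: loose aluminium cover plate, 160 (x) x 300 (y) x 4 mm, about 0.5 kg, underside 62 mm above the bench, between the rails with 2 mm play each side; origin: centre of its underside, axes as the box's. Slides along box x with light friction (2 to 10 N). Origin starts at box x -85 to -60 mm, over the pit; at the far stop it is at box x 75 mm and the pit is entirely open
- lip_top (a point): middle of the top edge of the cover's upright push lip: 6 mm thick (x), 100 mm wide (y), near the cover's near edge, 70 mm from the cover's origin towards -x; its top is 26 mm above the cover's underside (88 mm above the bench)
- marked_pivot (a point): on the vertical turning axis of the marked valve, at mid-thickness of its handle, 48 mm above the bench. The round hub there is 22 mm across
- marked_tip (a point): centre of the round disc at the end of the marked handle, 67 mm from the pivot. The handle is a level black bar, 12 mm wide, 10 mm thick (43 to 53 mm above the bench), that ends in a flat disc 34 mm across with a small stud on top (to 56 mm)
- marked_handle (a joint): angle of the marked handle, rad: 0 = open, pointing along box -x (to the near wall, along its pipe); grows as it turns clockwise seen from above, towards box +y; 1.571 = shut, at its stop, pointing along box +y (across its pipe). Starts at 0 to 0.3. Friction 0.1 N m: it stays where it is left
- plain_tip (a point): on the plain handle, 67 mm from its pivot. The plain handle is the same black bar but 84 mm long with a square end and no disc, at the same height
- plain_handle (a joint): angle of the plain handle, as for the marked one; starts at 0 to 0.2 and is to be left so
- plug: small loose brass plug, 20 mm across and 24 mm tall, standing on the pit floor in the far right corner, below handle height; bystander. Origin: centre of its underside
- screwdriver: screwdriver lying on the bench left of the box; bystander
- wrench: open-ended wrench lying crosswise on the bench in front of the box's near right corner; bystander
- bottle: white bottle, 60 mm across, 100 mm tall, standing right of the box; bystander. Origin: centre of underside
- lens_barrel: stepped black lens barrel, 52 mm across, 62 mm tall, standing left of the box; bystander. Origin: centre of underside
- collar: steel collar, 40 mm across, 16 mm tall, lying on the bench between robot and box; bystander. Origin: centre of underside
- parts_tray: empty grey tray, 110 x 160 x 35 mm, to the robot's right; bystander. Origin: centre of underside

How it is judged:
By the outcome, as a careful person would: the job done as asked, in the order asked, and still so for the second after the job is handed in, with the robot touching nothing.
It also fails if it takes over 45 s, if anything falls off the work surface, if the arm or the gripper's body presses on something with over 40 N, if the wrist force passes 120 N, or if a joint passes its speed limit or range.

ROBOT

A 6-joint arm with a two-finger parallel gripper is mounted at the origin on the work surface. World frame = base frame: x ahead of the robot, y to its left, z up, the work surface at z = 0. Lengths are in m, angles in rad, forces in N, time in s.
With the tool pointing down it reaches from about 0.3 to 0.775 m from the base axis. Payload 14.6 kg.
Tool frame: the origin (TCP) lies on the centre line of the jaws, within the pads' length; the fingertips stand ctrl.tcp_to_tips ahead of it and the grasp point (between the pads) lies 2 mm behind it (ctrl.tcp_to_tips is the distance from the TCP to the fingertips, in m); z points along the fingers, y is the line along which they close (so a half turn about z gives the same grasp; the last joint's range is limited). The gripper opens to 94 mm and grips with 3 to 60 N. Pads are 16 mm wide; open, the fingers measure 119 mm over their backs; the gripper's body (75 mm by 177 mm) begins 78 mm behind the grasp point.
Start: joints at [1.204, 0.3, 1.521, -0, 1.321, -0.067], TCP at [0.162, 0.525, 0.222] pointing down, gripper open.
Joint ranges: [-3.03, 3.03], [-0.79, 2.21], [0.23, 2.52], [-1.04, 4.18], [0, 3.07], [-2.55, 2.55]. Speed limits (rad/s): [2.22, 2.22, 2.57, 3.14, 3.14, 3.14].

INTERFACE

Orientations are given as [roll, pitch, yaw] about the fixed x, y, z axes, in that order (R = Rz(yaw) Ry(pitch) Rx(roll)).
In Python, from station import telemetry, viewer, hand_in, ctrl gives the robot as it stands.
- The arm moves only by the tool step_arm, never from a script. Its argument "plan" is a list of rows, each an object of numbers: "dx", "dy", "dz": the shift along the tool's x, y, z scaled (see below); "rx", "ry", "rz": the turn, a rotation vector about the tool's x, y, z scaled (see below); "claw": the closure, from 0 (fully open) to 1 (shut). In form: [{"dx": .., "dy": .., "dz": .., "rx": .., "ry": .., "rz": .., "claw": ..}, ...]. A call has 1 to 10 rows; each row shifts and turns the commanded pose from where the row before left it, along the tool's axes as they then stand; what a row does not reach is not made up. The controller multiplies each number of a shift by 0.1 m and each number of a turn by 90 degrees. A row lasts 1/10 s, in which the tool goes at most 50 mm and 8.59 degrees, less where a joint would pass 70% of its speed; a pose out of reach is approached as far as the arm can. A call with a number of a shift or a turn outside -1 to 1 is refused whole. A call with a gripper value outside its range is refused whole. The fingers move at their own pace and stop on an object; "grip_force" is the grip in N (left out, the last holds). Time passes only in rows, so rows that do not move let the fingers close. It gives the time, the measured TCP pose, the force, the opening and the grip force at its end, in the units of the state.
- telemetry.get_obs(): the state, without advancing time (a new reading comes with each control period).
- viewer.camera(name): name is "scene" or "top" or "wrist"; returns a dict with "img" (384x512x3 uint8, red, green, blue), "z_map" (384x512 float32, m along the optical axis (not along the pixel's ray), 0 where there is no reading), "fx", "fy", "cx", "cy" (pixels), "dist" ([k1, k2, p1, p2, k3] as OpenCV has them; the pictures are not rectified), "R" (3x3) and "t" (3): a world point X has camera coordinates R X + t; the wrist camera has in their place "tool_from_camera" (4x4, takes a point from camera to tool coordinates, whose origin is the TCP and whose axes are the flange's). Camera axes: x right, y down, z forward; pixel columns grow to the right and rows downward; lengths in m; the calibration is good to about 2 mm. A picture is of the moment at which its call begins: read the wrist's pose just before it.
- hand_in(): hands the job in; it is judged then, once.
Trained networks look in a picture, given as the dict that the camera call returned (one of the last four; its "shot" number tells which), for a name from the list of things; names that differ only in an ending like _2 or _b are one class to them, and where a whole thing is asked for, a point or a joint stands for the part that bears it (a point fixed in the world has none). Each returns a list of dicts, best first, with "score" (0 to 1); they miss things now and then, are a little off and sometimes report something else, mostly with a low value. They report only what shows in the picture. A call takes as long as a camera call.
- viewer.recognise(target, picture): "rect" ([left, top, right, bottom] in pixels, round what is visible of it).
The state is a dict: "time_s": time; "qpos": joint angles; "joint_vel": joint speeds; "tau": joint torques, N m; "ee_pos": TCP position; "eef_rot": TCP orientation; "force": force on the tool from outside, world axes, zero at the start; "moment": the same for the moment, N m; "grip_width": finger opening in m; "grip_force": force on a finger pad.
Only numpy, scipy, OpenCV 4.12 (cv2) and the standard library are available. Lean on these libraries where they do the work, as an engineer would, in place of code of your own. Each camera call takes 0.05 s, during which the arm holds its last target. There are 200 camera calls.

## Working session

There is one attempt and no reset: what is moved stays moved. The work goes in short steps, Python scripts to look and compute and a tool call to move; the robot and the scene stay as the last step left them, time stands still between calls to the robot, and variables do not carry over. Pictures are saved under pics/ and viewed, at most 10 in all, crops included, and the job is handed in when it is done.

Besides the shell and the picture viewer there is one more tool, called after "Emit:" by a JSON object that holds its "api" and its "payload". step_arm: Moves the arm, as the interface text tells. Shifts and turns lie within -1 to 1; 1 stands for 0.1 m of shift or 90 degrees of turn. Its arguments: {"type":"object","properties":{"plan":{"type":"array"},"grip_force":{"type":"number"}},"required":["plan"]}

```bash
mkdir -p pics
cat > h.py <<'E'
import numpy as np, cv2
from station import telemetry, viewer, hand_in, ctrl
def K(c): return np.array([[c['fx'],0,c['cx']],[0,c['fy'],c['cy']],[0,0,1.]])
def w(c,u,v,z=None,depth=None):
    p=cv2.undistortPoints(np.array([[[u,v]]],float),K(c),np.array(c['dist']))[0,0]
    r=np.array([p[0],p[1],1.]); R=np.array(c['R']); t=np.array(c['t'])
    if depth is not None: return R.T@(r*depth-t)
    o=-R.T@t; d=R.T@r; return o+d*(z-o[2])/d[2]
def cloud(c):
    H,W=c['z_map'].shape; g=np.stack(np.meshgrid(np.arange(W),np.arange(H)),-1).reshape(-1,1,2).astype(float)
    p=cv2.undistortPoints(g,K(c),np.array(c['dist']))[:,0]
    d=c['z_map'].reshape(-1,1); P=(np.c_[p,np.ones(len(p))]*d-np.array(c['t']))@np.array(c['R'])
    P[d[:,0]==0]=np.nan; return P.reshape(H,W,3)
def proj(c,X):
    R=np.array(c['R']);return cv2.projectPoints(np.array(X,float).reshape(-1,3),cv2.Rodrigues(R)[0],np.array(c['t'],float),K(c),np.array(c['dist']))[0][:,0]
def save(c,n): cv2.imwrite('pics/'+n+'.png',c['img'][:,:,::-1])
E
python3 - <<'E'
from h import *
o=telemetry.get_obs(); print(o['time_s'],o['ee_pos'],o['eef_rot'],ctrl.tcp_to_tips)
for n in ['top','scene']:
    c=viewer.camera(n); save(c,n+'0'); P=cloud(c)
    for k in ['valve_box','cover','lip_top','wrench','collar','bottle','lens_barrel','screwdriver','parts_tray','marked_handle']:
        for d in viewer.recognise(k,c)[:1]:
            r=d['rect']; u,v=(r[0]+r[2])/2,(r[1]+r[3])/2
            print(n,k,round(d['score'],2),np.round(r),P[int(v),int(u)].round(3))
E
```

```text
0.0 [0.16234924 0.52524693 0.22190656] [-3.14047506e+00 -9.94327740e-05  2.84176581e+00] 0.017
top valve_box 0.98 [227.  64. 363. 210.] [ 0.66  -0.152  0.064]
top cover 0.87 [246. 126. 358. 200.] [ 0.582 -0.171  0.064]
top lip_top 0.8 [248. 122. 354. 201.] [ 0.588 -0.168  0.064]
top wrench 0.7 [354. 187. 410. 207.] [ 0.495 -0.424  0.002]
top collar 0.39 [283. 218. 294. 233.] [ 0.399 -0.139  0.   ]
top bottle 0.86 [371. 131. 394. 155.] [ 0.646 -0.409  0.076]
top lens_barrel 0.62 [231. 187. 247. 209.] [0.477 0.011 0.058]
top screwdriver 0.71 [185. 191. 225. 246.] [0.413 0.115 0.022]
top parts_tray 0.85 [388. 209. 448. 255.] [ 0.387 -0.538 -0.002]
scene valve_box 0.59 [153. 175. 300. 328.] [ 0.689 -0.14   0.061]
scene cover 0.88 [158. 181. 278. 259.] [ 0.592 -0.166  0.062]
scene lip_top 0.73 [162. 181. 274. 261.] [ 0.594 -0.163  0.065]
scene wrench 0.7 [108. 199. 165. 212.] [ 0.5   -0.424  0.005]
scene collar 0.68 [219. 174. 231. 184.] [ 0.403 -0.149 -0.002]
scene bottle 0.6 [114. 233. 140. 263.] [ 0.674 -0.414  0.078]
scene lens_barrel 0.72 [268. 184. 285. 204.] [0.503 0.014 0.051]
scene screwdriver 0.79 [285. 159. 327. 199.] [0.427 0.121 0.013]
scene parts_tray 0.93 [ 72. 162. 135. 199.] [ 0.398 -0.543  0.   ]
```

```bash
python3 -c "
import cv2,numpy as np
a=cv2.imread('pics/top0.png');b=cv2.imread('pics/scene0.png')
cv2.imwrite('pics/t.png',cv2.resize(a,(800,600)));print(a.shape,b.shape)"
```

```text
(384, 512, 3) (384, 512, 3)
```

View pics/t.png

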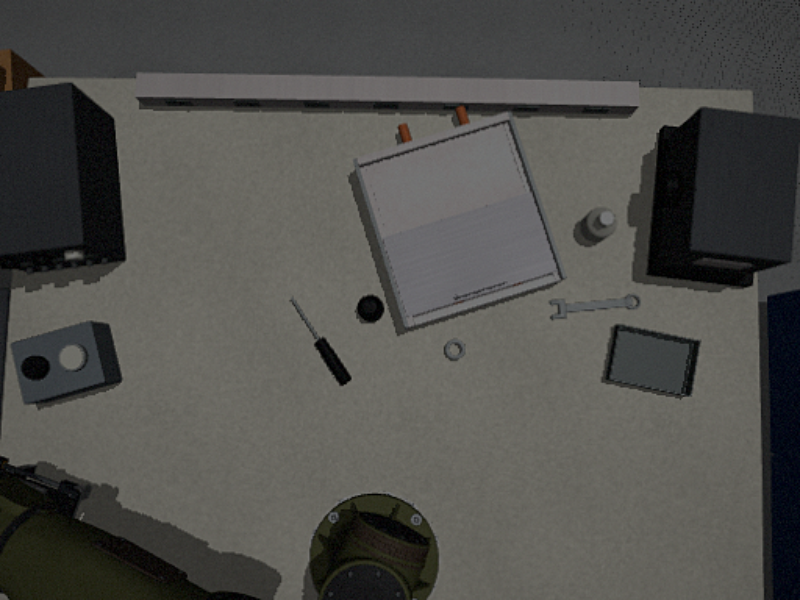

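View pics/scene0.png

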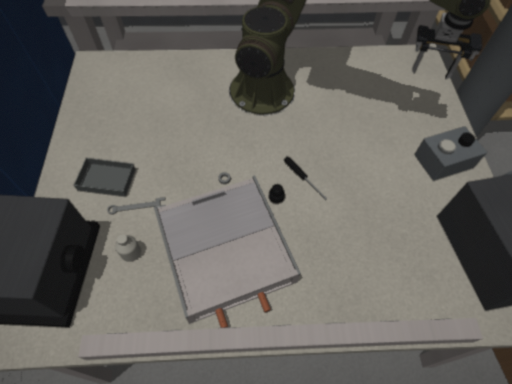

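The top view shows the box turned about 15° with its cover over the near half. The lip's shadow is near (495,288) in the enlarged picture, and the collar (454,350) and lens barrel (370,308) are in front and to the left. Next I fit the box and lip from depth.

Run:
```python
from h import *
for n in ['top','scene']:
    c=viewer.camera(n);P=cloud(c).reshape(-1,3)
    m=(P[:,2]>.045)&(P[:,2]<.085)&(P[:,0]>.35)&(P[:,0]<.9)&(abs(P[:,1]+.16)<.26)
    # keep the largest blob
    img=np.zeros((600,600),np.uint8); q=P[m]; ij=((q[:,:2]-[.35,-.46])*1000).astype(int); ok=((ij>=0)&(ij<600)).all(1); img[ij[ok,0],ij[ok,1]]=255
    img=cv2.morphologyEx(img,cv2.MORPH_CLOSE,np.ones((9,9))); img=cv2.morphologyEx(img,cv2.MORPH_OPEN,np.ones((25,25)))
    N,L,S,C=cv2.connectedComponentsWithStats(img); k=1+S[1:,4].argmax()
    pts=np.argwhere(L==k).astype(np.float32)/1000+np.float32([.35,-.46])
    r=cv2.minAreaRect(pts*1000); print(n,r)
    ang=r[2]%90; a=np.radians(ang if ang<45 else ang-90); ctr=np.array(r[0])/1000
    B=(P[:,:2]-ctr)@np.array([[np.cos(a),-np.sin(a)],[np.sin(a),np.cos(a)]])
    l=(P[:,2]>.076)&(abs(B[:,1])<.08)&(B[:,0]<.0)&(B[:,0]>-.2)&(P[:,2]<.1)
    print('yaw',np.degrees(a),'lip n',l.sum(),'box',B[l].mean(0),B[l].min(0),B[l].max(0),'z',P[l,2].max(),'world',P[l].mean(0))
    print('surf z',np.nanmedian(P[(abs(B)<.1).all(1),2]))
    print('box edges px',proj(c,[[*(ctr+np.array([[np.cos(a),-np.sin(a)],[np.sin(a),np.cos(a)]])@np.array(e)),.062] for e in [(-.17,.16),(-.17,-.16),(.17,-.16),(.17,.16)]]).round())
o=telemetry.get_obs();print(o['time_s'])
```

```text
top ((653.0897216796875, -146.55859375), (342.1534729003906, 321.77154541015625), 18.595439910888672)
yaw 18.595439910888672 lip n 81 box [-0.14163156  0.00070619] [-0.14470614 -0.0480622 ] [-0.13841418  0.05043146] z 0.09410001984155934 world [ 0.51862701 -0.19105329  0.0864136 ]
surf z 0.06314419189504632
box edges px [[259. 210.]
 [362. 178.]
 [326.  72.]
 [226. 102.]]
scene ((655.765380859375, -146.80348205566406), (341.65008544921875, 320.86810302734375), 18.61014747619629)
yaw 18.61014747619629 lip n 121 box [-0.13940826  0.00031788] [-0.14526797 -0.04998946] [-0.13474705  0.04914653] z 0.09072290264964732 world [ 0.52354507 -0.19099118  0.08381438]
surf z 0.06238523391762379
box edges px [[255. 177.]
 [154. 208.]
 [185. 318.]
 [300. 274.]]
1.2
```

Emit:
{"api": "step_arm", "payload": {"plan": [{"dx": -0.26, "dy": -0.3, "claw": 0.5}, {"dx": -0.26, "dy": -0.3, "claw": 0.5}, {"dx": -0.26, "dy": -0.3, "claw": 0.5}, {"dx": -0.26, "dy": -0.3, "claw": 0.5}, {"dx": -0.26, "dy": -0.3, "claw": 0.5}, {"dx": -0.26, "dy": -0.3, "claw": 0.5}, {"dx": -0.26, "dy": -0.3, "claw": 0.5}, {"dx": -0.26, "dy": -0.3, "claw": 0.5}, {"dx": -0.26, "dy": -0.3, "claw": 0.5}, {"dx": -0.26, "dy": -0.3, "claw": 0.5}]}}

```text
$.plan[0]: bad value
```

Emit:
{"api": "step_arm", "payload": {"plan": [{"dx": -0.26, "dy": -0.3, "claw": 0.5}, {"dx": -0.26, "dy": -0.3, "claw": 0.5}, {"dx": -0.26, "dy": -0.3, "claw": 0.5}, {"dx": -0.26, "dy": -0.3, "claw": 0.5}, {"dx": -0.26, "dy": -0.3, "claw": 0.5}, {"dx": -0.26, "dy": -0.3, "claw": 0.5}, {"dx": -0.26, "dy": -0.3, "claw": 0.5}, {"dx": -0.26, "dy": -0.3, "claw": 0.5}, {"dx": -0.26, "dy": -0.3, "claw": 0.5}, {"dx": -0.26, "dy": -0.3, "claw": 0.5}]}}

```text
$.plan[0]: bad value
```

Emit:
{"api": "step_arm", "payload": {"plan": [{"rz": 0.094, "claw": 0.5}, {"rz": 0.094, "claw": 0.5}, {"rz": 0.094, "claw": 0.5}, {"rz": 0.094, "claw": 0.5}, {"rz": 0.094, "claw": 0.5}, {"rz": 0.094, "claw": 0.5}, {"rz": 0.094, "claw": 0.5}, {"rz": 0.094, "claw": 0.5}, {"rz": 0.094, "claw": 0.5}, {"rz": 0.094, "claw": 0.5}]}}

```text
$.plan[0]: bad value
```

Emit:
{"api": "step_arm", "payload": {"plan": [{"rz": 0.094, "claw": 0.5}, {"rz": 0.094, "claw": 0.5}, {"rz": 0.094, "claw": 0.5}, {"rz": 0.094, "claw": 0.5}, {"rz": 0.094, "claw": 0.5}, {"rz": 0.094, "claw": 0.5}, {"rz": 0.094, "claw": 0.5}, {"claw": 0.5}, {"claw": 0.5}]}}

```text
$.plan[0]: bad value
```

Emit:
{"api": "step_arm", "payload": {"plan": [{"dx": -0.26, "dy": -0.3, "dz": 0, "rx": 0, "ry": 0, "rz": 0, "claw": 0.5}, {"dx": -0.26, "dy": -0.3, "dz": 0, "rx": 0, "ry": 0, "rz": 0, "claw": 0.5}, {"dx": -0.26, "dy": -0.3, "dz": 0, "rx": 0, "ry": 0, "rz": 0, "claw": 0.5}, {"dx": -0.26, "dy": -0.3, "dz": 0, "rx": 0, "ry": 0, "rz": 0, "claw": 0.5}, {"dx": -0.26, "dy": -0.3, "dz": 0, "rx": 0, "ry": 0, "rz": 0, "claw": 0.5}, {"dx": -0.26, "dy": -0.3, "dz": 0, "rx": 0, "ry": 0, "rz": 0, "claw": 0.5}, {"dx": -0.26, "dy": -0.3, "dz": 0, "rx": 0, "ry": 0, "rz": 0, "claw": 0.5}, {"dx": -0.26, "dy": -0.3, "dz": 0, "rx": 0, "ry": 0, "rz": 0, "claw": 0.5}, {"dx": -0.26, "dy": -0.3, "dz": 0, "rx": 0, "ry": 0, "rz": 0, "claw": 0.5}, {"dx": -0.26, "dy": -0.3, "dz": 0, "rx": 0, "ry": 0, "rz": 0, "claw": 0.5}]}}

```text
time_s: 2.2
ee_pos: [0.3226, 0.1606, 0.2227]
eef_rot: [3.141, 0.001, 2.842]
force: [1.3, 0.8, -0.6]
grip_width: 0.0472
grip_force: 0.0
```

Emit:
{"api": "step_arm", "payload": {"plan": [{"dx": -0.26, "dy": -0.3, "dz": 0, "rx": 0, "ry": 0, "rz": 0, "claw": 0.5}, {"dx": -0.26, "dy": -0.3, "dz": 0, "rx": 0, "ry": 0, "rz": 0, "claw": 0.5}, {"dx": -0.26, "dy": -0.3, "dz": 0, "rx": 0, "ry": 0, "rz": 0, "claw": 0.5}, {"dx": -0.26, "dy": -0.3, "dz": 0, "rx": 0, "ry": 0, "rz": 0, "claw": 0.5}, {"dx": -0.26, "dy": -0.3, "dz": 0, "rx": 0, "ry": 0, "rz": 0, "claw": 0.5}, {"dx": -0.26, "dy": -0.3, "dz": 0, "rx": 0, "ry": 0, "rz": 0, "claw": 0.5}, {"dx": -0.26, "dy": -0.3, "dz": 0, "rx": 0, "ry": 0, "rz": 0, "claw": 0.5}, {"dx": -0.26, "dy": -0.3, "dz": 0, "rx": 0, "ry": 0, "rz": 0, "claw": 0.5}, {"dx": -0.26, "dy": -0.3, "dz": 0, "rx": 0, "ry": 0, "rz": 0, "claw": 0.5}, {"dx": -0.2, "dy": -0.24, "dz": 0, "rx": 0, "ry": 0, "rz": 0, "claw": 0.5}]}}

```text
time_s: 3.2
ee_pos: [0.4786, -0.1959, 0.2223]
eef_rot: [-3.142, 0.0, 2.841]
force: [-0.2, 1.3, 0.8]
grip_width: 0.0473
grip_force: 0.0
```

Emit:
{"api": "step_arm", "payload": {"plan": [{"dx": 0, "dy": 0, "dz": 0, "rx": 0, "ry": 0, "rz": 0.094, "claw": 0.5}, {"dx": 0, "dy": 0, "dz": 0, "rx": 0, "ry": 0, "rz": 0.094, "claw": 0.5}, {"dx": 0, "dy": 0, "dz": 0, "rx": 0, "ry": 0, "rz": 0.094, "claw": 0.5}, {"dx": 0, "dy": 0, "dz": 0, "rx": 0, "ry": 0, "rz": 0.094, "claw": 0.5}, {"dx": 0, "dy": 0, "dz": 0, "rx": 0, "ry": 0, "rz": 0.094, "claw": 0.5}, {"dx": 0, "dy": 0, "dz": 0, "rx": 0, "ry": 0, "rz": 0.094, "claw": 0.5}, {"dx": 0, "dy": 0, "dz": 0, "rx": 0, "ry": 0, "rz": 0.094, "claw": 0.5}, {"dx": 0, "dy": 0, "dz": 0, "rx": 0, "ry": 0, "rz": 0.094, "claw": 0.5}, {"dx": 0, "dy": 0, "dz": 0, "rx": 0, "ry": 0, "rz": 0.094, "claw": 0.5}]}}

```text
time_s: 4.1
ee_pos: [0.4781, -0.1938, 0.2225]
eef_rot: [3.142, 0.0, 1.507]
force: [0.2, -0.1, 0.6]
grip_width: 0.0472
grip_force: 0.0
```

Emit:
{"api": "step_arm", "payload": {"plan": [{"dx": 0, "dy": 0, "dz": 0, "rx": 0, "ry": 0, "rz": 0.094, "claw": 0.5}, {"dx": 0, "dy": 0, "dz": 0, "rx": 0, "ry": 0, "rz": 0.094, "claw": 0.5}, {"dx": 0, "dy": 0, "dz": 0, "rx": 0, "ry": 0, "rz": 0.094, "claw": 0.5}, {"dx": 0, "dy": 0, "dz": 0, "rx": 0, "ry": 0, "rz": 0.094, "claw": 0.5}, {"dx": 0, "dy": 0, "dz": 0, "rx": 0, "ry": 0, "rz": 0.094, "claw": 0.5}, {"dx": 0, "dy": 0, "dz": 0, "rx": 0, "ry": 0, "rz": 0.094, "claw": 0.5}, {"dx": 0, "dy": 0, "dz": 0, "rx": 0, "ry": 0, "rz": 0.094, "claw": 0.5}, {"dx": 0, "dy": 0, "dz": 0, "rx": 0, "ry": 0, "rz": 0.094, "claw": 0.5}, {"dx": 0, "dy": 0, "dz": 0, "rx": 0, "ry": 0, "rz": 0, "claw": 0.5}]}}

```text
time_s: 5.0
ee_pos: [0.4781, -0.1938, 0.2225]
eef_rot: [3.142, -0.0, 0.329]
force: [-1.0, -0.8, 0.5]
grip_width: 0.0473
grip_force: 0.0
```

Emit:
{"api": "step_arm", "payload": {"plan": [{"dx": 0, "dy": 0.12, "dz": 0.43, "rx": 0, "ry": 0, "rz": 0.003, "claw": 0.5}, {"dx": 0, "dy": 0, "dz": 0.43, "rx": 0, "ry": 0, "rz": 0, "claw": 0.5}, {"dx": 0, "dy": 0, "dz": 0.3, "rx": 0, "ry": 0, "rz": 0, "claw": 0.5}, {"dx": 0, "dy": 0, "dz": 0.13, "rx": 0, "ry": 0, "rz": 0, "claw": 0.5}, {"dx": 0.12, "dy": 0, "dz": 0, "rx": 0, "ry": 0, "rz": 0, "claw": 0.5}, {"dx": 0.12, "dy": 0, "dz": 0, "rx": 0, "ry": 0, "rz": 0, "claw": 0.5}, {"dx": 0.1, "dy": 0, "dz": 0, "rx": 0, "ry": 0, "rz": 0, "claw": 0.5}, {"dx": 0.1, "dy": 0, "dz": 0, "rx": 0, "ry": 0, "rz": 0, "claw": 0.5}, {"dx": 0.1, "dy": 0, "dz": 0, "rx": 0, "ry": 0, "rz": 0, "claw": 0.5}]}}

```text
time_s: 5.9
ee_pos: [0.5342, -0.1879, 0.0952]
eef_rot: [3.14, -0.0, 0.328]
force: [-7.2, -2.4, 6.9]
grip_width: 0.0469
grip_force: 4.1
```

Emit:
{"api": "step_arm", "payload": {"plan": [{"dx": 0, "dy": 0, "dz": 0, "rx": 0, "ry": 0, "rz": 0, "claw": 0.5}, {"dx": 0, "dy": 0, "dz": -0.01, "rx": 0, "ry": 0, "rz": 0, "claw": 0.5}]}}

```text
time_s: 6.1
ee_pos: [0.5338, -0.1876, 0.0951]
eef_rot: [3.141, -0.001, 0.328]
force: [0.2, -0.1, 0.2]
grip_width: 0.0471
grip_force: 0.0
```

Run:
```python
from h import *
o=telemetry.get_obs();print(o['time_s'],o['ee_pos'],o['force'])
d=np.array(o['ee_pos'][:2])-[.6545,-.1467];a=.3246;print('box',d@[np.cos(a),np.sin(a)],d@[-np.sin(a),np.cos(a)])
c=viewer.camera('scene');x=proj(c,[o['ee_pos']])[0].astype(int);print(x)
i=c['img'][x[1]-75:x[1]+75,x[0]-100:x[0]+100,::-1];cv2.imwrite('pics/s1.png',cv2.resize(i,(800,600)))
```

```text
6.1 [ 0.53380604 -0.18759967  0.0951466 ] [ 0.22926558 -0.05188179  0.22838538]
box -0.1274352407682167 -0.0002709323090997612
[208 197]
```

View pics/s1.png

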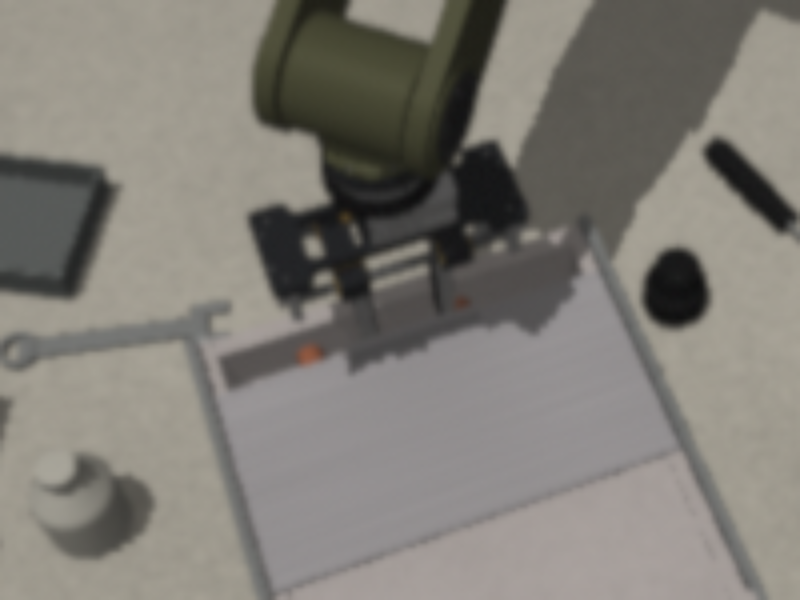

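The cover has slid straight about 25 mm: a strip of the pit is open, with pipe ends at (310,353) and (462,302). I'll keep pushing.

Emit:
{"api": "step_arm", "payload": {"plan": [{"dx": 0.1, "dy": 0, "dz": 0, "rx": 0, "ry": 0, "rz": 0, "claw": 0.5}, {"dx": 0.12, "dy": 0, "dz": 0, "rx": 0, "ry": 0, "rz": 0, "claw": 0.5}, {"dx": 0.12, "dy": 0, "dz": 0, "rx": 0, "ry": 0, "rz": 0, "claw": 0.5}, {"dx": 0.12, "dy": 0, "dz": 0, "rx": 0, "ry": 0, "rz": 0, "claw": 0.5}, {"dx": 0.12, "dy": 0, "dz": 0, "rx": 0, "ry": 0, "rz": 0, "claw": 0.5}, {"dx": 0.12, "dy": 0, "dz": 0, "rx": 0, "ry": 0, "rz": 0, "claw": 0.5}, {"dx": 0.12, "dy": 0, "dz": 0, "rx": 0, "ry": 0, "rz": 0, "claw": 0.5}, {"dx": 0.12, "dy": 0, "dz": 0, "rx": 0, "ry": 0, "rz": 0, "claw": 0.5}, {"dx": 0.12, "dy": 0, "dz": 0, "rx": 0, "ry": 0, "rz": 0, "claw": 0.5}, {"dx": 0.06, "dy": 0, "dz": 0, "rx": 0, "ry": 0, "rz": 0, "claw": 0.5}]}}

```text
time_s: 7.15
ee_pos: [0.6394, -0.152, 0.0949]
eef_rot: [3.141, 0.001, 0.327]
force: [-8.5, -3.3, 7.3]
grip_width: 0.0469
grip_force: 4.3
```

Emit:
{"api": "step_arm", "payload": {"plan": [{"dx": 0.03, "dy": 0, "dz": 0, "rx": 0, "ry": 0, "rz": 0, "claw": 0.5}, {"dx": 0.03, "dy": 0, "dz": 0, "rx": 0, "ry": 0, "rz": 0, "claw": 0.5}]}}

```text
time_s: 7.35
ee_pos: [0.6446, -0.1503, 0.0949]
eef_rot: [3.141, 0.001, 0.327]
force: [-7.4, -1.2, 5.4]
grip_width: 0.0469
grip_force: 3.8
```

Emit:
{"api": "step_arm", "payload": {"plan": [{"dx": 0.02, "dy": 0, "dz": 0, "rx": 0, "ry": 0, "rz": 0, "claw": 0.5}, {"dx": 0.02, "dy": 0, "dz": 0, "rx": 0, "ry": 0, "rz": 0, "claw": 0.5}]}}

```text
time_s: 7.55
ee_pos: [0.6464, -0.1495, 0.0949]
eef_rot: [-3.14, 0.006, 0.327]
force: [-33.8, -5.1, 18.7]
grip_width: 0.0468
grip_force: 17.0
```

Emit:
{"api": "step_arm", "payload": {"plan": [{"dx": 0.01, "dy": 0, "dz": 0, "rx": 0, "ry": 0, "rz": 0, "claw": 0.5}, {"dx": 0, "dy": 0, "dz": 0, "rx": 0, "ry": 0, "rz": 0, "claw": 0.5}]}}

```text
time_s: 7.75
ee_pos: [0.6464, -0.1496, 0.0949]
eef_rot: [-3.14, 0.009, 0.326]
force: [-33.1, -3.6, 17.6]
grip_width: 0.0471
grip_force: 16.2
```

Emit:
{"api": "step_arm", "payload": {"plan": [{"dx": -0.2, "dy": 0, "dz": 0, "rx": 0, "ry": 0, "rz": 0, "claw": 0.5}, {"dx": -0.3, "dy": 0, "dz": -0.3, "rx": 0, "ry": 0, "rz": 0, "claw": 1}, {"dx": -0.3, "dy": 0, "dz": -0.4, "rx": 0, "ry": 0, "rz": 0, "claw": 1}, {"dx": -0.4, "dy": 0, "dz": -0.2, "rx": 0, "ry": 0, "rz": 0, "claw": 1}, {"dx": -0.4, "dy": 0, "dz": -0.2, "rx": 0, "ry": 0, "rz": 0, "claw": 1}, {"dx": -0.4, "dy": 0, "dz": 0, "rx": 0, "ry": 0, "rz": 0, "claw": 1}, {"dx": 0, "dy": 0, "dz": 0, "rx": 0, "ry": 0, "rz": 0, "claw": 1}]}}

```text
time_s: 8.45
ee_pos: [0.4576, -0.2137, 0.2056]
eef_rot: [3.14, -0.001, 0.325]
force: [1.0, 0.2, 0.8]
grip_width: 0.0024
grip_force: 0.0
```

Run:
```python
from h import *
o=telemetry.get_obs();print(o['time_s'],o['ee_pos'],o['eef_rot'],o['force'])
ctr=np.array([.6545,-.1467]);a=.3246;M=np.array([[np.cos(a),-np.sin(a)],[np.sin(a),np.cos(a)]])
bx=lambda X:np.r_[(np.array(X[:2])-ctr)@M,X[2]].round(4)
for n in ['top','scene']:
    c=viewer.camera(n);P=cloud(c)
    for k in ['marked_tip','marked_pivot','plain_tip','marked_handle','plain_handle','plug','lip_top']:
        for d in viewer.recognise(k,c)[:2]:
            r=d['rect'];print(n,k,round(d['score'],2),np.round(r),bx(w(c,(r[0]+r[2])/2,(r[1]+r[3])/2,z=.05)))
    B=(P[...,:2]-ctr)@M; Z=P[...,2]
    l=(Z>.076)&(Z<.1)&(abs(B[...,1])<.06)&(abs(B[...,0])<.03);print('lip',B[l].mean(0) if l.any() else None)
    # rectified bird view of the pit at z=.05
    g=np.array([[x,y] for x in np.arange(.02,-.18,-.0005) for y in np.arange(.16,-.16,-.0005)])
    W=np.c_[g@M.T+ctr,np.full(len(g),.05)];uv=proj(c,W).astype(np.float32).reshape(400,-1,2)
    i=cv2.remap(c['img'][:,:,::-1].copy(),uv[...,0],uv[...,1],cv2.INTER_CUBIC)
    cv2.imwrite(f'pics/pit_{n}.png',i)
t,s=cv2.imread('pics/pit_top.png'),cv2.imread('pics/pit_scene.png');
b=np.vstack([t,s]);b=cv2.convertScaleAbs(b,alpha=1.5);cv2.imwrite('pics/pit.png',cv2.resize(b,(480,600)))
```

```text
8.45 [ 0.45763851 -0.21367201  0.20560427] [ 3.14026156e+00 -9.84857321e-04  3.24574940e-01] [0.97329884 0.19836489 0.78216681]
top marked_tip 0.73 [227.  67. 361. 210.] [ 0.0036 -0.0041  0.05  ]
top marked_tip 0.53 [279. 153. 292. 184.] [-0.0777  0.0475  0.05  ]
top marked_pivot 0.68 [276. 148. 291. 184.] [-0.0678  0.0506  0.05  ]
top marked_pivot 0.24 [318. 143. 327. 165.] [-0.0684 -0.0715  0.05  ]
top plain_tip 0.62 [318. 138. 329. 167.] [-0.065  -0.0765  0.05  ]
top plain_tip 0.24 [228.  66. 363. 211.] [ 0.0025 -0.0085  0.05  ]
top marked_handle 0.52 [280. 152. 289. 183.] [-0.0733  0.0488  0.05  ]
top plain_handle 0.59 [231.  82. 343. 153.] [ 0.0717 -0.0035  0.05  ]
top plain_handle 0.18 [388. 208. 449. 256.] [-0.3737 -0.2719  0.05  ]
top plug 0.55 [281. 153. 290. 184.] [-0.0755  0.0477  0.05  ]
top lip_top 0.75 [232.  77. 341. 154.] [ 0.077  -0.0036  0.05  ]
lip [0.00303496 0.00280319]
scene marked_tip 0.78 [224. 200. 240. 229.] [-0.0741  0.0505  0.05  ]
scene marked_pivot 0.52 [225. 201. 238. 236.] [-0.0605  0.0438  0.05  ]
scene marked_pivot 0.29 [ 73. 159. 137. 200.] [-0.3306 -0.2793  0.05  ]
scene plain_tip 0.67 [186. 215. 200. 242.] [-0.0696 -0.0706  0.05  ]
scene marked_handle 0.73 [225. 207. 238. 229.] [-0.062   0.0453  0.05  ]
scene plug 0.2 [156. 177. 302. 324.] [0.0336 0.0039 0.05  ]
scene lip_top 0.63 [174. 222. 294. 309.] [0.0792 0.003  0.05  ]
lip [ 0.00771128 -0.00068683]
```

View pics/pit.png

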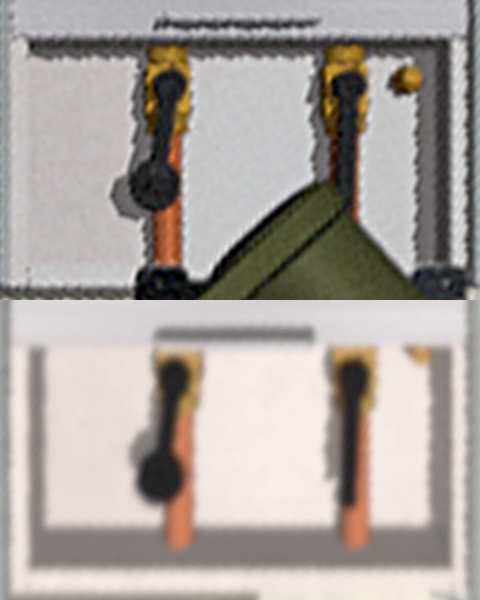

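The marked handle is the left one. Its hub is at (170,87) and disc at (154,185) in the rectified top view, which gives about 0.15 rad. The plain handle is on the right, and the cover is back against its stop. I'll put the closed fingers between the two handles.

Emit:
{"api": "step_arm", "payload": {"plan": [{"dx": 0.41, "dy": -0.03, "dz": 0, "rx": 0, "ry": 0, "rz": 0, "claw": 1}, {"dx": 0.41, "dy": -0.03, "dz": 0, "rx": 0, "ry": 0, "rz": 0, "claw": 1}, {"dx": 0.41, "dy": -0.03, "dz": 0, "rx": 0, "ry": 0, "rz": 0, "claw": 1}, {"dx": 0, "dy": 0, "dz": 0.4, "rx": 0, "ry": 0, "rz": 0, "claw": 1}, {"dx": 0, "dy": 0, "dz": 0.4, "rx": 0, "ry": 0, "rz": 0, "claw": 1}, {"dx": 0, "dy": 0, "dz": 0.4, "rx": 0, "ry": 0, "rz": 0, "claw": 1}, {"dx": 0, "dy": 0, "dz": 0.22, "rx": 0, "ry": 0, "rz": 0, "claw": 1}, {"dx": 0, "dy": 0, "dz": 0, "rx": 0, "ry": 0, "rz": 0, "claw": 1}]}}

```text
time_s: 10.05
ee_pos: [0.5722, -0.164, 0.0593]
eef_rot: [-3.138, 0.004, 0.327]
force: [0.6, 0.2, -0.9]
grip_width: 0.0005
grip_force: 0.0
```

Emit:
{"api": "step_arm", "payload": {"plan": [{"dx": -0.02, "dy": -0.1, "dz": -0.03, "rx": 0, "ry": 0, "rz": 0, "claw": 1}, {"dx": 0, "dy": -0.12, "dz": 0, "rx": 0, "ry": 0, "rz": 0, "claw": 1}, {"dx": 0.01, "dy": -0.1, "dz": 0, "rx": 0, "ry": 0, "rz": 0, "claw": 1}, {"dx": 0, "dy": 0, "dz": 0, "rx": 0, "ry": 0, "rz": 0, "claw": 1}]}}

```text
time_s: 10.45
ee_pos: [0.5629, -0.1333, 0.0669]
eef_rot: [3.14, -0.002, 0.328]
force: [-0.1, 0.5, 0.4]
grip_width: 0.0005
grip_force: 0.4
```

Emit:
{"api": "step_arm", "payload": {"plan": [{"dx": 0, "dy": 0.15, "dz": 0, "rx": 0, "ry": 0, "rz": 0, "claw": 1}, {"dx": 0, "dy": 0, "dz": 0.04, "rx": 0, "ry": 0, "rz": 0, "claw": 1}, {"dx": 0, "dy": 0, "dz": 0, "rx": 0, "ry": 0, "rz": 0, "claw": 1}, {"dx": 0, "dy": 0, "dz": 0, "rx": 0, "ry": 0, "rz": 0, "claw": 1}]}}

```text
time_s: 10.85
ee_pos: [0.5672, -0.149, 0.061]
eef_rot: [-3.141, 0.001, 0.326]
force: [-1.0, -0.8, -0.6]
grip_width: 0.0004
grip_force: 0.0
```

Run:
```python
from h import *
o=telemetry.get_obs();print(o['time_s'],o['ee_pos'],o['force'])
d=np.array(o['ee_pos'][:2])-[.6545,-.1467];a=.3246;print('box',d@[np.cos(a),np.sin(a)],d@[-np.sin(a),np.cos(a)])
c=viewer.camera('scene');x=proj(c,[o['ee_pos']])[0].astype(int)
i=c['img'][x[1]-45:x[1]+45,x[0]-60:x[0]+60,::-1];cv2.imwrite('pics/s2.png',cv2.convertScaleAbs(cv2.resize(i,(640,480)),alpha=1.4))
```

```text
10.85 [ 0.56716827 -0.14901655  0.06097846] [-0.9737064  -0.84685427 -0.59757892]
box -0.08350993900949708 0.02565710776837688
```

View pics/s2.png

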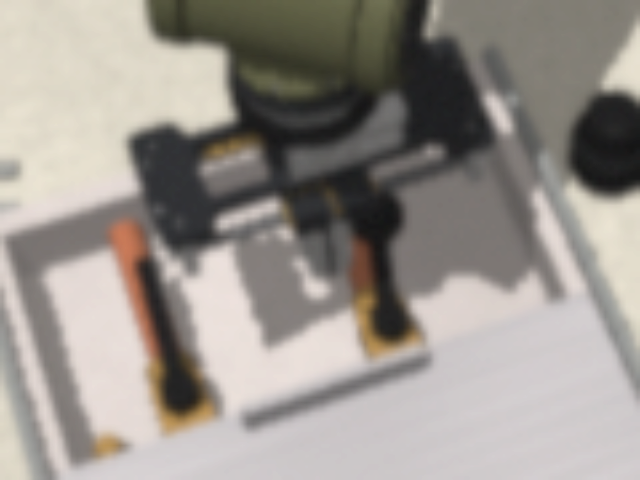

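The fingers are at about (315,260), down in the pit beside the marked handle (hub 390,320; disc 380,212). The plain handle hasn't moved. Now I sweep along the arc.

Emit:
{"api": "step_arm", "payload": {"plan": [{"dx": 0, "dy": -0.08, "dz": 0, "rx": 0, "ry": 0, "rz": 0, "claw": 1}, {"dx": 0, "dy": -0.09, "dz": 0, "rx": 0, "ry": 0, "rz": 0, "claw": 1}, {"dx": 0.05, "dy": -0.115, "dz": 0, "rx": 0, "ry": 0, "rz": 0, "claw": 1}, {"dx": 0.08, "dy": -0.1, "dz": 0, "rx": 0, "ry": 0, "rz": 0, "claw": 1}]}}

```text
time_s: 11.3
ee_pos: [0.5668, -0.1075, 0.0616]
eef_rot: [3.141, 0.001, 0.327]
force: [-1.2, -5.3, 1.3]
grip_width: 0.0006
grip_force: 2.3
```

Emit:
{"api": "step_arm", "payload": {"plan": [{"dx": 0.07, "dy": -0.04, "dz": 0, "rx": 0, "ry": 0, "rz": 0, "claw": 1}, {"dx": 0.08, "dy": -0.035, "dz": 0, "rx": 0, "ry": 0, "rz": 0, "claw": 1}, {"dx": 0.05, "dy": -0.015, "dz": 0, "rx": 0, "ry": 0, "rz": 0, "claw": 1}]}}

```text
time_s: 11.6
ee_pos: [0.5825, -0.0928, 0.0611]
eef_rot: [-3.141, 0.004, 0.328]
force: [-33.5, -19.7, 16.4]
grip_width: 0.0005
grip_force: 19.2
```

Emit:
{"api": "step_arm", "payload": {"plan": [{"dx": 0.02, "dy": 0, "dz": 0, "rx": 0, "ry": 0, "rz": 0, "claw": 1}, {"dx": 0, "dy": 0, "dz": 0, "rx": 0, "ry": 0, "rz": 0, "claw": 1}]}}

```text
time_s: 11.8
ee_pos: [0.5824, -0.093, 0.0611]
eef_rot: [-3.139, 0.008, 0.327]
force: [-28.2, -6.9, 15.1]
grip_width: 0.0004
grip_force: 14.0
```

Emit:
{"api": "step_arm", "payload": {"plan": [{"dx": -0.2, "dy": 0, "dz": 0, "rx": 0, "ry": 0, "rz": 0, "claw": 1}, {"dx": -0.1, "dy": 0, "dz": -0.3, "rx": 0, "ry": 0, "rz": 0, "claw": 1}, {"dx": 0, "dy": 0, "dz": -0.45, "rx": 0, "ry": 0, "rz": 0, "claw": 1}, {"dx": -0.2, "dy": 0, "dz": -0.45, "rx": 0, "ry": 0, "rz": 0, "claw": 1}, {"dx": -0.45, "dy": -0.2, "dz": -0.1, "rx": 0, "ry": 0, "rz": 0, "claw": 1}, {"dx": -0.45, "dy": -0.2, "dz": 0, "rx": 0, "ry": 0, "rz": 0, "claw": 1}, {"dx": 0, "dy": -0.45, "dz": 0, "rx": 0, "ry": 0, "rz": 0, "claw": 1}, {"dx": 0, "dy": -0.45, "dz": 0, "rx": 0, "ry": 0, "rz": 0, "claw": 1}, {"dx": 0, "dy": 0, "dz": 0, "rx": 0, "ry": 0, "rz": 0, "claw": 1}]}}

```text
time_s: 12.7
ee_pos: [0.41, -0.0112, 0.1919]
eef_rot: [-3.141, -0.001, 0.33]
force: [0.3, 0.3, 1.2]
grip_width: 0.0003
grip_force: 0.0
```

Run:
```python
from h import *
o=telemetry.get_obs();print(o['time_s'],o['ee_pos'],o['force'])
ctr=np.array([.6545,-.1467]);a=.3246;M=np.array([[np.cos(a),-np.sin(a)],[np.sin(a),np.cos(a)]]);I=[]
for n in ['top','scene']:
    c=viewer.camera(n);save(c,n+'9')
    g=np.array([[x,y] for x in np.arange(.19,-.21,-.001) for y in np.arange(.2,-.2,-.001)])
    uv=proj(c,np.c_[g@M.T+ctr,np.full(len(g),.05)]).astype(np.float32).reshape(400,-1,2)
    I.append(cv2.remap(c['img'][:,:,::-1].copy(),uv[...,0],uv[...,1],cv2.INTER_CUBIC))
    P=cloud(c);B=(P[...,:2]-ctr)@M;Z=P[...,2]
    l=(Z>.076)&(Z<.1)&(abs(B[...,1])<.06)&(abs(B[...,0])<.03);print(n,'lip',B[l].mean(0))
cv2.imwrite('pics/end.png',cv2.convertScaleAbs(np.hstack(I),alpha=1.3))
```

```text
12.7 [ 0.4100465  -0.0111612   0.19186215] [0.28081097 0.32512674 1.16154846]
top lip [0.0030878  0.00211571]
scene lip [ 0.00768376 -0.00071269]
```

View pics/end.png

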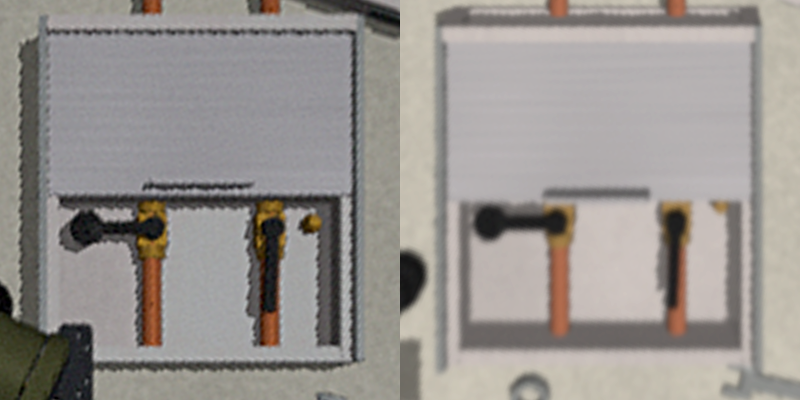

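View pics/scene9.png

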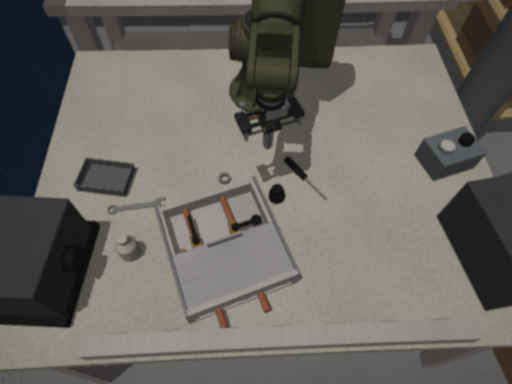

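The marked handle lies crosswise: disc (85,228) and hub (150,228) in the top view, level in the scene view too. The cover is at its stop, the plain handle and bystanders haven't moved, and the arm is clear.

```bash
python3 -c "
from station import hand_in
print(hand_in())"
```

```text
the job is handed in; nothing more can be done
None
```

The job is handed in: the cover is pushed back to its far stop, the marked (left) handle is shut against its stop, the plain handle and bystanders look unmoved in the final images, and the arm finished clear at about 13 s; the judge's result was not shown.

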